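# Push the two drained dental models over onto their bases

### The job

Three plaster dental models stand on end, on their straight heels, to drain. The two cream ones (one yellowish, one paler) are dry: push each of them over with the fingertips so that it comes down on its flat base, teeth up, about where it stood. Do not pinch or lift them, never let one fall on its teeth, leave the green model standing where it is, and do not disturb anything else on the bench.

Things in the scene. Friction and masses are not known exactly. Their poses are not given: they have to be found in the camera images.
- cream_a: Yellowish cream plaster dental model, about 0.12 kg: base 48 (x) x 60 (y) x 17 mm (z), flat underneath, with a horseshoe of teeth 8 mm high on top. Origin: centre of the flat underside; +z out through the teeth, +x to the rounded front, -x to the straight heel. Starts on its heel: +x up, 48 mm tall, origin 24 mm up, teeth facing +z (level, any direction); heel face 13 mm deep.
- cream_b: Paler cream plaster dental model, about 0.12 kg: base 48 (x) x 60 (y) x 17 mm (z), flat underneath, with a horseshoe of teeth 8 mm high on top. Origin: centre of the flat underside; +z out through the teeth, +x to the rounded front, -x to the straight heel. Starts standing like cream_a; pushed at the teeth, either falls on its base by itself past about 20 deg.
- green: Green plaster dental model, about 0.12 kg: base 48 (x) x 60 (y) x 17 mm (z), flat underneath, with a horseshoe of teeth 8 mm high on top. Origin: centre of the flat underside; +z out through the teeth, +x to the rounded front, -x to the straight heel. Stands on its heel too (+x up); it must stay so.
- bowl: Green rubber mixing bowl, 113 mm across, 54 mm high; origin under its centre. A bystander.
- wax_tin: Round tin with a red lid, 66 mm across, 24 mm high; origin under its centre. A bystander.
- steel_ring: Grey steel casting ring, 52 mm across, 50 mm high, on a 3 mm grey felt mat; origin under its centre. A bystander.
- black_jar: Small jar with a black cap, 38 mm across, 40 mm high; origin under its centre. A bystander.
- tape: Roll of yellow tape lying flat, 78 mm across, 18 mm high; origin under its centre. A bystander.
There are look-alikes about, which are no part of the job. Leave any blue or purple look-alike of the green alone.

How it is judged:
By the outcome, as a careful person would: the job done as asked, in the order asked, and still so for the second after the job is handed in, with the robot touching nothing.
It also fails if it takes over 38 s, if anything falls off the work surface, if the arm or the gripper's body presses on something with over 40 N, if the wrist force passes 120 N, or if a joint passes its speed limit or range.

### The arm

A 6-joint arm with a two-finger parallel gripper is mounted at the origin on a cart in front of the work surface, level with it; the furniture and walls round the work are solid. World frame = base frame: x ahead of the robot, y to its left, z up, the work surface at z = 0. Lengths are in mm, angles in degrees, forces in N, time in s.
With the tool pointing down it reaches from about 300 to 850 mm from the base axis. Payload 4.2 kg.
Tool frame: the origin (TCP) lies midway between the tips of the shut fingers; the grasp point (between the pads) lies 19 mm behind it; z points along the fingers, y is the line along which they close (so a half turn about z gives the same grasp; the last joint's range is limited). The gripper opens to 91 mm and grips with 3 to 60 N. Pads are 32 mm wide; open, the fingers measure 118 mm over their backs; the gripper's body (76 mm by 178 mm) begins 60 mm behind the grasp point.
Start: joints at [-71.792, 18.312, 89.639, -0, 72.044, -1.146], TCP at [190.566, -542.52, 213.976] pointing down, gripper open.
Joint ranges: [-177.97, 177.97], [-48.28, 115.42], [12.27, 149.76], [-77.06, 257.06], [2.81, 150.46], [-146.56, 146.56]. Speed limits (degrees/s): [147.25, 147.25, 180, 180, 180, 180].

### API

Orientations are given as [roll, pitch, yaw] about the fixed x, y, z axes, in that order (R = Rz(yaw) Ry(pitch) Rx(roll)).
In Python, from workcell import env gives the robot as it stands.
- The arm moves only by the shell command python3 -m jog 'ROWS' [FORCE]. ROWS is a JSON object of lists of equal length, an entry for each row: "jaw": the finger opening in mm, from 0 to 91.2; "slide": the shift along the tool's x, y, z in units of 30 mm (1.0 is 30 mm), a list of three; "spin": the turn about the tool's z in units of 8 degrees (1.0 is 8 degrees). In form: {"jaw": [jaw, ...], "slide": [[dx, dy, dz], ...], "spin": [spin, ...]}. A call has 1 to 10 rows; each row shifts and turns the commanded pose from where the row before left it, along the tool's axes as they then stand; what a row does not reach is not made up. A row lasts 1/10 s, in which the tool goes at most 50 mm and 8.59 degrees, less where a joint would pass 70% of its speed; a pose out of reach is approached as far as the arm can. A call is refused whole if a number of a shift passes 1 or a number of a turn 1, either way. A call with a gripper value outside its range is refused whole. The fingers move at their own pace and stop on an object; FORCE is the grip in N (left out, the last holds). Time passes only in rows, so rows that do not move let the fingers close. It gives the time, the measured TCP pose, the force, the opening and the grip force at its end, in the units of the state.
- env.state(): the state, without advancing time (a new reading comes with each control period).
- env.grab_frame(name): name is "side" or "top"; returns the picture (400x640x3 uint8, red, green, blue); there is no depth.
- env.camera_model(name): a dict with "fx", "fy", "cx", "cy" (pixels), "camera_from_world" (4x4, takes a point from world to camera coordinates). Camera axes: x right, y up, looking along -z (the intrinsics and any distortion apply to the point x, -y, -z); pixel columns grow to the right and rows downward; lengths in mm; the calibration is good to about 2 mm. A picture is of the moment at which its call begins. camera_model takes no time and is no camera call.
- env.job_done(): hands the job in; it is judged then, once.
The state is a dict: "time_s": time; "qpos": joint angles; "qvel": joint speeds; "effort": joint torques, N m; "ee_pos": TCP position; "ee_rot": TCP orientation; "force": force on the tool from outside, world axes, zero at the start; "torque": the same for the moment, N m; "gripper_width": finger opening in mm; "gripper_force": force on a finger pad.
Only numpy, scipy, OpenCV 4.12 (cv2) and the standard library are available. Lean on these libraries where they do the work, as an engineer would, in place of code of your own. Each camera call takes 0.05 s, during which the arm holds its last target. There are 200 camera calls.

## Working session

There is one attempt and no reset: what is moved stays moved. The work goes in short steps, Python scripts to look and compute and a shell command to move; the robot and the scene stay as the last step left them, time stands still between calls to the robot, and variables do not carry over. Pictures are saved under pics/ and viewed, at most 10 in all, crops included, and the job is handed in when it is done.

```bash
mkdir -p pics; ls
python3 - <<'E'
from workcell import env
import cv2,json
for n in("top","side"):
    cv2.imwrite(f"pics/{n}0.png",env.grab_frame(n)[:,:,::-1])
    m=env.camera_model(n);print({k:(v.tolist() if hasattr(v,'tolist') else v) for k,v in m.items()})
s=env.state();print(s['time_s'],s['ee_pos'],s['ee_rot'])
E
```

```text
pics
{'fx': 506.4409690892366, 'fy': 506.4409690892366, 'cx': 312.7048953121478, 'cy': 208.81268605390943, 'camera_from_world': [[-0.015173761062729628, -0.9998488763056512, 0.00848419268626451, -69.74040383526214], [0.9857465535174111, -0.013536800188178188, 0.16769164340899903, -507.59406162039517], [-0.16755145240718372, 0.010907776629167499, 0.9858029880281612, -1106.5747887191012], [0.0, 0.0, 0.0, 1.0]]}
{'fx': 512.7433949347977, 'fy': 512.7433949347977, 'cx': 311.34003371472016, 'cy': 195.76880588837292, 'camera_from_world': [[0.9990541614175841, -0.0426422894957901, 0.008509859033181456, -513.8983249230139], [0.017120286399778743, 0.5656414635199647, 0.8244735475080942, -19.208733036575715], [-0.03997096881233855, -0.8235480373928099, 0.5658365062088638, -1419.835411767125], [0.0, 0.0, 0.0, 1.0]]}
0.1 [ 190.41938373 -542.09237796  213.21916129] [-1.79910583e+02  7.28682954e-05  1.93562944e+01]
```

View pics/top0.png

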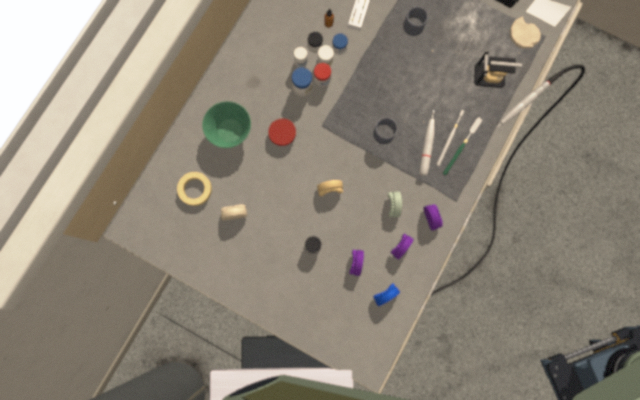

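View pics/side0.png

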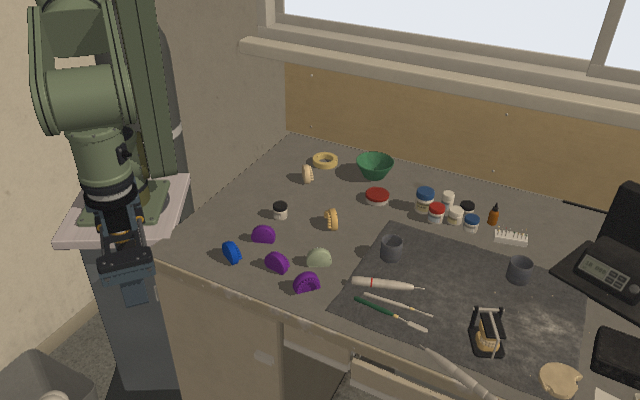

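Candidates (top image): yellowish model at (330,187), paler one at (233,212), green (395,204). The look-alikes are purple (432,217), (402,246), (357,263), blue (387,295), an articulator model (490,70) and a cream wax piece (525,32). The first two are the targets, so I'll check them in an enlarged crop.

```bash
python3 - <<'E'
import cv2,numpy as np
t=cv2.imread("pics/top0.png");s=cv2.imread("pics/side0.png")
c=lambda i,x,y,:cv2.resize(i[y-25:y+25,x-33:x+33],(396,300),interpolation=cv2.INTER_CUBIC)
cv2.imwrite("pics/crop0.png",np.vstack([np.hstack([c(t,330,187),c(t,233,212)]),np.hstack([c(s,331,219),c(s,308,174)])]))
E
cat > h.py <<'E'
import numpy as np
from workcell import env
def ray(n,u,v):
    m=env.camera_model(n);T=np.array(m["camera_from_world"]);R,t=T[:3,:3],T[:3,3]
    d=R.T@np.array([(u-m["cx"])/m["fx"],-(v-m["cy"])/m["fy"],-1.]);return -R.T@t,d
def at(n,u,v,z):
    o,d=ray(n,u,v);return (o+d*(z-o[2])/d[2]).round(1)
def pix(n,p):
    m=env.camera_model(n);q=(np.array(m["camera_from_world"])@np.r_[p,1])[:3]
    return np.round([m["cx"]-m["fx"]*q[0]/q[2],m["cy"]+m["fy"]*q[1]/q[2]],1)
E
python3 - <<'E'
from h import *
for nm,u,v,z in[("a",330,187,40),("b",233,212,40),("green",395,204,40),("jar",313,244,40),("tape",194,189,18),("tin",282,132,24),("ring",386,130,50),("bowl",227,125,54),("p1",357,263,40),("p2",402,246,40)]:print(nm,at("top",u,v,z))
E
```

```text
a [ 557.3 -117.6   40. ]
b [502.2 104.   40. ]
green [ 515.6 -265.2   40. ]
jar [426.8 -76.6  40. ]
tape [561.5 198.7  18. ]
tin [695.3  -7.4  24. ]
ring [ 688.6 -249.9   50. ]
bowl [703.8 118.1  54. ]
p1 [ 382.7 -174.3   40. ]
p2 [ 419.4 -276.9   40. ]
```

View pics/crop0.png

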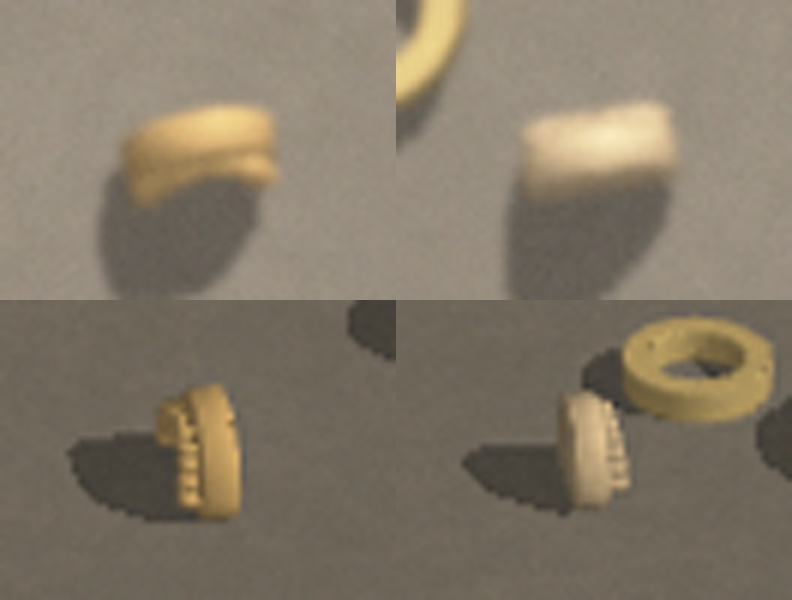

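Both are confirmed. At (330,187) is the yellowish model, with its teeth toward the robot (−x). At (233,212) is the paler one, with its teeth facing +x, toward the side camera's right. Next I'll fit pose and yaw with a silhouette model in both views.

```bash
cat > fit.py <<'E'
import cv2
from h import *
from scipy.optimize import differential_evolution as de
th=np.linspace(-np.pi/2,np.pi/2,17)
out=np.r_[[[-24,-30]],np.c_[-6+30*np.cos(th),30*np.sin(th)],[[-24,30]]]
base=np.vstack([np.c_[out,out[:,0]*0+z] for z in(0,17)])
base[(base[:,0]==-24)&(base[:,2]==0),2]=2; 
arch=np.c_[-4+22*np.cos(th),23*np.sin(th)];arch=np.r_[[[-18,-23]],arch,[[-18,23]]]
parts=[base]
for p,q in zip(arch[:-1],arch[1:]):
    s=[np.r_[c+[dx,dy],z] for c in(p,q) for dx in(-3,3) for dy in(-3,3) for z in(17,25)]
    parts.append(np.array(s))
S=4
def render(n,p):
    x,y,yaw=p; c,s=np.cos(yaw),np.sin(yaw)
    # local z -> (c,s,0), local x -> up, local y = z cross x
    zz=np.array([c,s,0]);xx=np.array([0,0,1]);yy=np.cross(zz,xx)
    m=env.camera_model(n);T=np.array(m["camera_from_world"])
    im=np.zeros((400*S,640*S),np.uint8)
    for P in parts:
        w=np.array([x,y,24])+P[:,:1]*xx+P[:,1:2]*yy+P[:,2:]*zz
        q=w@T[:3,:3].T+T[:3,3]
        uv=np.c_[m["cx"]-m["fx"]*q[:,0]/q[:,2],m["cy"]+m["fy"]*q[:,1]/q[:,2]]
        cv2.fillConvexPoly(im,cv2.convexHull(np.round((uv+.5)*S).astype(np.int32)),255)
    return cv2.resize(im,(640,400),interpolation=cv2.INTER_AREA)/255.
def mask(n,u,v,f):
    i=cv2.imread(f).astype(int);b,g,r=i[...,0],i[...,1],i[...,2]
    k=np.zeros((400,640));k[v-19:v+19,u-17:u+17]=1
    return ((r-b>38)&(r>95))*k
if __name__=="__main__":
  for nm,x0,y0,yaw,ut,us in(("a",557,-118,180,(330,187),(331,219)),("b",502,104,0,(233,212),(308,174))):
    M={"top":mask("top",*ut,"pics/top0.png"),"side":mask("side",*us,"pics/side0.png")}
    def cost(p):return sum(np.abs(render(n,p)-M[n]).sum()/M[n].sum() for n in M)
    yr=np.radians(yaw)
    r=de(cost,[(x0-35,x0+35),(y0-25,y0+25),(yr-.6,yr+.6)],maxiter=14,popsize=8,seed=1,polish=False)
    print(nm,r.x[:2].round(1),np.degrees(r.x[2]).round(1),r.fun.round(2),[int(m.sum()) for m in M.values()])
E
time python3 fit.py
```

```text
a [ 572.2 -117.1] 185.4 0.35 [338, 228]
b [495.4 104.2] 3.9 0.81 [306, 291]
real	0m10.430s
user	0m13.952s
sys	0m2.093s
```

```bash
sed -i 's/^    return ((r-b>38)&(r>95))\*k/    if (u,v)==(308,174): k[:167,312:]=0\n    m=((r-b>THR)\&(r>85))*k; return cv2.morphologyEx(m,cv2.MORPH_OPEN,np.ones((2,2)))/; s/^S=4/S=4;THR=30/' fit.py
sed -i 's/    print(nm/    o=[np.hstack([render(n,r.x),M[n]])[v-25:v+25,np.r_[u-33:u+33,640+u-33:640+u+33]]*255 for n,(u,v) in zip(M,(ut,us))];cv2.imwrite(f"pics\/fit_{nm}.png",cv2.resize(np.vstack(o),None,fx=3,fy=3))\n    print(nm/' fit.py
python3 fit.py; python3 -c "
import cv2,numpy as np
cv2.imwrite('pics/fit.png',np.hstack([cv2.imread('pics/fit_a.png'),cv2.imread('pics/fit_b.png')]))"
```

```text
a [ 572.8 -119.9] 186.8 0.34 [377, 248]
b [494.8 102.8] 5.4 0.46 [371, 199][ WARN:0@6.632] global loadsave.cpp:1063 imwrite_ Unsupported depth image for selected encoder is fallbacked to CV_8U.
```

View pics/fit.png

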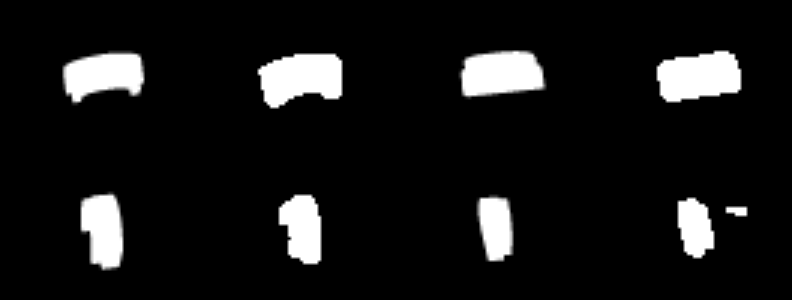

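Pushes run along about ±x: cream_a along a heading of ~8°, starting from (508,−128), and cream_b along ~188°. First: close the fingers, turn, and travel high.

```bash
python3 -m jog '{"jaw":[0,0,0,0,0,0,0,0,0,0],"slide":[[0,0,0],[0,0,0],[0.9,-0.9,0],[0.9,-0.9,0],[0.9,-0.9,0],[0.9,-0.9,0],[0.9,-0.9,0],[0.9,-0.9,0],[0.9,-0.9,0],[0.9,-0.9,0]],"spin":[0.7,0.7,0,0,0,0,0,0,0,0]}' 20
cat > to.py <<'E'
import sys
from h import *
from scipy.spatial.transform import Rotation as Ro
s=env.state();R=Ro.from_euler('xyz',s['ee_rot'],degrees=True).as_matrix()
g=np.array(list(map(float,sys.argv[1:4])))
print(s['time_s'],s['ee_pos'].round(1),s['ee_rot'].round(1),s['gripper_width'],'units',(R.T@(g-s['ee_pos'])/30).round(2))
E
python3 to.py 508 -128 34
```

```text
time_s: 1.1
ee_pos: [374.2, -296.6, 213.7]
ee_rot: [-180.0, 0.0, 8.1]
force: [0.3, 0.0, 0.4]
gripper_width: 14.0
gripper_force: 0.0
1.1 [ 374.2 -296.6  213.7] [-180.     0.     8.1] 14.006913307115806 units [ 5.21 -4.93  5.99]
```

```bash
python3 -m jog '{"jaw":[0,0,0,0,0,0,0,0,0,0],"slide":[[0.9,-0.9,0],[0.9,-0.9,0],[0.9,-0.9,0],[0.9,-0.9,0.2],[0.8,-0.7,0.8],[0.8,-0.6,1],[0,0,1],[0,0,1],[0,0,1],[0,0,0]],"spin":[0,0,0,0,0,0,0,0,0,0]}' 20
python3 to.py 508 -128 34
python3 - <<'E'
from h import *;import cv2
t=env.grab_frame("top")[:,:,::-1];s=env.grab_frame("side")[:,:,::-1]
c=lambda i,x,y,:cv2.resize(i[y-40:y+40,x-53:x+53],(397,300),interpolation=cv2.INTER_CUBIC)
cv2.imwrite("pics/c1.png",np.hstack([c(t,330,187),c(s,331,219)]))
E
```

```text
time_s: 2.1
ee_pos: [504.0, -129.3, 60.2]
ee_rot: [-179.8, 0.5, 8.2]
force: [-0.1, 0.6, -0.2]
gripper_width: 0.4
gripper_force: 0.0
2.1 [ 504.  -129.3   60.2] [-179.8    0.5    8.2] 0.4405157518710503 units [ 0.15 -0.02  0.87]
```

View pics/c1.png

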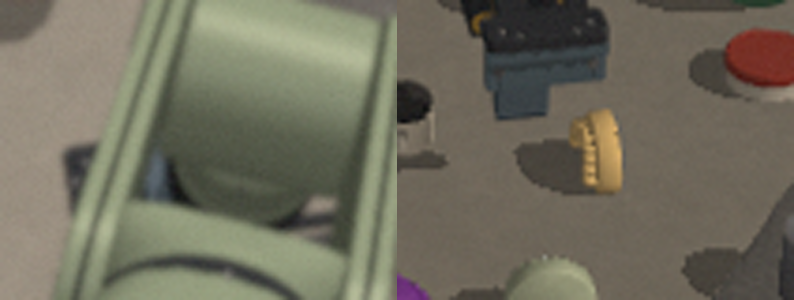

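The side crop shows the fingers clear of the model on its teeth side, above it and to the left, and the model still standing. I'll descend and push slowly.

```bash
python3 -m jog '{"jaw":[0,0,0,0,0,0,0,0,0,0],"slide":[[0.1,0,0.4],[0,0,0.45],[0.2,0,0],[0.2,0,0],[0.2,0,0],[0.15,0,0],[0.15,0,0],[0.15,0,0],[0.15,0,0],[0,0,0]],"spin":[0,0,0,0,0,0,0,0,0,0]}' 20
cat > look.py <<'E'
import sys
from h import *;import cv2
n,u,v,o=sys.argv[1],int(sys.argv[2]),int(sys.argv[3]),sys.argv[4]
i=env.grab_frame(n)[:,:,::-1];cv2.imwrite("pics/full_"+o,i)
cv2.imwrite("pics/"+o,cv2.resize(i[max(v-40,0):v+40,max(u-53,0):u+53],(636,480),interpolation=cv2.INTER_CUBIC))
E
python3 look.py side 331 219 c2.png
```

```text
time_s: 3.2
ee_pos: [546.7, -124.9, 38.5]
ee_rot: [180.0, -0.0, 8.2]
force: [-0.7, -0.0, 0.1]
gripper_width: 0.4
gripper_force: 0.0
```

View pics/c2.png

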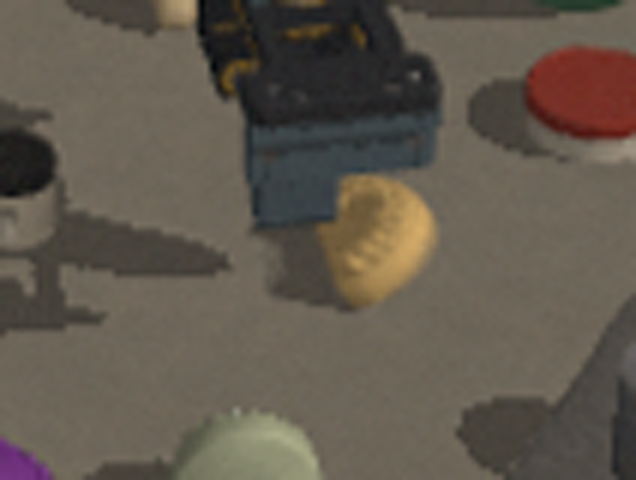

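The model (crop 370,240) is tipping away from the fingers, onto its base, by roughly 20–25°. I'll push a little more and then let it settle.

```bash
python3 -m jog '{"jaw":[0,0,0,0,0,0,0,0],"slide":[[0.15,0,0],[0.15,0,0],[0.15,0,0],[0,0,0],[0,0,0],[0,0,0],[-0.5,0,0],[-0.5,0,0]],"spin":[0,0,0,0,0,0,0,0]}' 20
python3 look.py side 331 219 c3.png
```

```text
time_s: 4.05
ee_pos: [529.3, -127.3, 38.4]
ee_rot: [180.0, 0.0, 8.2]
force: [0.1, 0.3, -0.5]
gripper_width: 0.7
gripper_force: 0.0
```

View pics/c3.png

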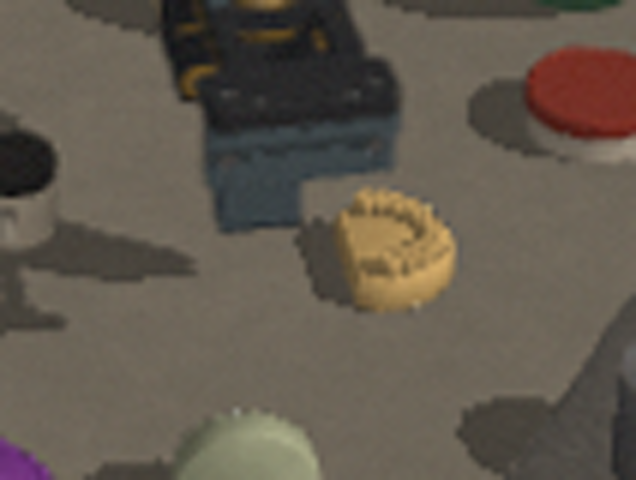

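cream_a lies flat with its teeth up at crop (395,250). Next is cream_b: approach from its +x (teeth) side.

```bash
python3 to.py 566 113 85
```

```text
4.1 [ 525.9 -127.1   38.1] [-179.9    0.2    8.1] 0.2396283866430044 units [ 2.45 -7.74 -1.57]
```

```bash
python3 -m jog '{"jaw":[0,0,0,0,0,0,0,0,0,0],"slide":[[0,0,-0.8],[0,0,-0.8],[0.25,-0.85,0],[0.3,-0.95,0],[0.3,-0.95,0],[0.3,-0.95,0],[0.3,-1,0],[0.3,-1,0],[0.3,-1,0],[0.4,-1,0]],"spin":[0,0,0,0,0,0,0,0,0,0]}' 20
python3 to.py 566 113 38; python3 look.py side 318 174 c4.png
```

```text
time_s: 5.1
ee_pos: [569.6, 113.2, 86.5]
ee_rot: [180.0, 0.0, 8.2]
force: [0.1, -0.7, 0.1]
gripper_width: 0.4
gripper_force: 0.0
5.1 [569.6 113.2  86.5] [180.    0.    8.2] 0.357189973767459 units [-0.12 -0.01  1.62]
```

View pics/c4.png

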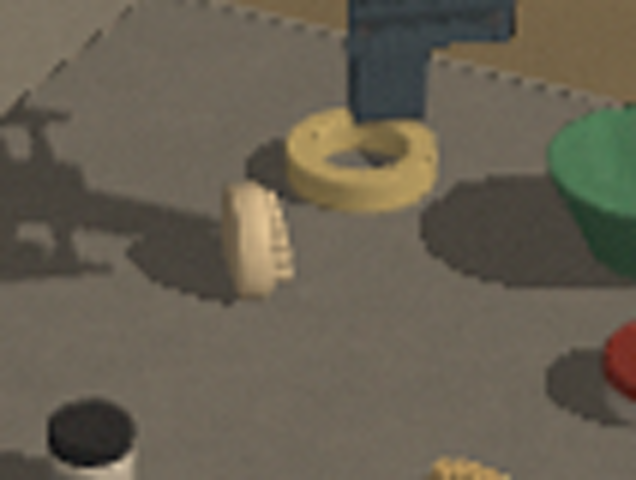

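The fingers are on the teeth side of cream_b (crop 255,240), clear of the tape. I'll descend and push toward −x.

```bash
python3 -m jog '{"jaw":[0,0,0,0,0,0,0,0,0,0],"slide":[[0,0,0.8],[0,0,0.8],[-0.4,0,0],[-0.4,0,0],[-0.15,0,0],[-0.15,0,0],[-0.15,0,0],[-0.15,0,0],[-0.15,0,0],[-0.15,0,0]],"spin":[0,0,0,0,0,0,0,0,0,0]}' 20
python3 look.py side 318 174 c5.png
```

```text
time_s: 6.15
ee_pos: [518.7, 104.5, 38.5]
ee_rot: [180.0, 0.0, 8.2]
force: [-0.2, -0.5, -0.7]
gripper_width: 0.6
gripper_force: 0.0
```

View pics/c5.png

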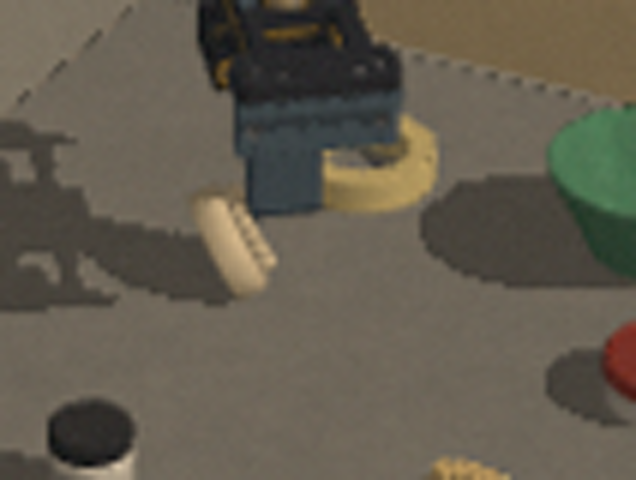

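cream_b is tipping onto its base by about 25°. I'll finish the push, back off, and raise the tool.

```bash
python3 -m jog '{"jaw":[0,0,0,0,0,0,0,0,0,0],"slide":[[-0.15,0,0],[-0.15,0,0],[-0.15,0,0],[0,0,0],[0,0,0],[0,0,0],[0.7,0,0],[0.7,0,-0.5],[0,0,-1],[0,0,-1]],"spin":[0,0,0,0,0,0,0,0,0,0]}' 20
python3 -m jog '{"jaw":[0,0,0,0,0,0],"slide":[[0,0,-1],[0,0,-1],[0,0,-1],[0,0,-1],[0,0,0],[0,0,0]],"spin":[0,0,0,0,0,0]}' 20
python3 look.py side 318 174 c6.png
python3 - <<'E'
import cv2
i=cv2.imread("pics/full_c6.png");cv2.imwrite("pics/c7.png",cv2.resize(i[130:310,190:430],(800,600),interpolation=cv2.INTER_CUBIC))
E
```

```text
time_s: 7.2
ee_pos: [547.6, 108.7, 113.7]
ee_rot: [180.0, 0.1, 8.2]
force: [-0.4, 1.0, -0.8]
gripper_width: 0.5
gripper_force: 0.0
time_s: 7.8
ee_pos: [547.4, 108.7, 233.6]
ee_rot: [180.0, -0.1, 8.2]
force: [0.2, 0.5, -1.1]
gripper_width: 0.6
gripper_force: 0.0
```

View pics/c7.png

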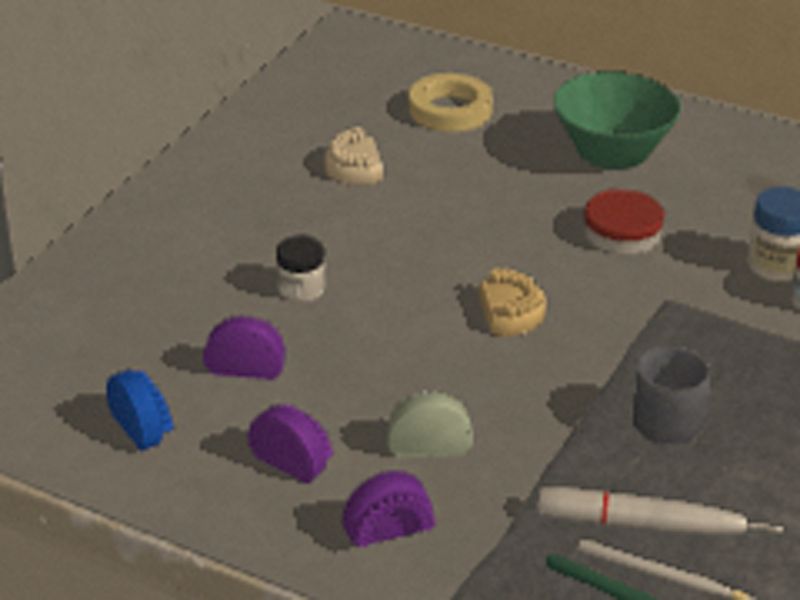

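Both cream models lie flat with their teeth up, at (355,158) and (513,302). Green still stands at (430,425), nothing else has moved, and the tool is clear.

```bash
python3 -c "
from workcell import env
print(env.job_done())"
```

```text
the job is handed in; nothing more can be done
None
```

I pushed both cream models over onto their flat bases, teeth up, close to where they stood; the last camera picture shows the green model still standing and nothing else moved, and I handed the job in at about 8 s.

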